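# Prove the stop button of the roller spin stand

### The job

Before the shop opens, test the emergency stop of the roller spin stand: press the red mushroom button in until it latches and let go of it, so that it stays in by itself. Then grip the bar on its head, turn it clockwise to unlatch it, and let go so that the button stands fully out again. Do not disturb the rollers standing around it.

Things in the scene. Friction and masses are not known exactly. Their poses are not given: they have to be found in the camera images.
- station: Stop station bolted to the bench: dark base plate 170 x 150 mm, column, yellow box 130 x 130 x 80 mm deep whose top face (the panel, with the button) is tilted 30 deg from level. Origin: base underside centre, on the bench; panel centre 165 mm straight above it. z up; level x runs from the panel's low to its high edge, so the panel's normal leans 30 deg from vertical towards -x.
- grip_top (a point): Centre of the grip bar's outer end face, on the button's axis; z points outward along that axis (panel normal), x along the bar. Red mushroom head 64 mm across, 16 mm thick; on it the red bar, 60 x 16 mm, 23 mm proud. At rest the bar runs up the slope, a white mark at its upper end. Button out: this point is 59 mm from the panel, the head's underside 20 mm. Head and bar move as one.
- stop (a joint): Button travel along its axis, m: 0 fully out, 0.016 at the hard bottom stop. A spring pushes it out (3.6 N at 0, 5.5 N at the bottom); the latch adds a hump of up to about 2 N near 0.005. Pressed beyond 0.0145 with the bar at rest it latches, and stays at about 0.0135 when let go. Pressing on the bar's end face works: press to the bottom stop, 8 to 15 N.
- grip (a joint): Turn of head and bar about the button's axis, rad: 0 at rest, growing clockwise seen from outside (negative about point grip_top's z), end stop 1.25. While latched the bar stays where it is left; turning takes about 0.1 N m. The latch frees beyond about 0.65: turn to 0.8 to 1.1. A firm grip holds the button in by friction; let go, it springs out and the bar turns back in 1 to 3 s.
- roller_yellow: Ribbed yellow trailer roller standing on end, 87 mm across the ribs, 100 mm high, 0.3 to 0.6 kg, loose. Origin: centre of its underside. Leave it alone.
- roller_blue: Same roller in dark blue. Leave it alone.
- roller_grey: Same roller in grey. Leave it alone.
Things that resemble listed ones, but are neither listed nor needed, are in the scene too. Several things look just like the station: the one meant starts farthest to the robot's right.

How it is judged:
By the outcome, as a careful person would: the job done as asked, in the order asked, and still so for the second after the job is handed in, with the robot touching nothing.
It also fails if it takes over 48 s, if anything falls off the work surface, if the arm or the gripper's body presses on something with over 40 N, if the wrist force passes 120 N, or if a joint passes its speed limit or range.

### The arm

A 7-joint arm with a two-finger parallel gripper is mounted at the origin on the work surface. World frame = base frame: x ahead of the robot, y to its left, z up, the work surface at z = 0. Lengths are in m, angles in rad, forces in N, time in s.
With the tool pointing down it reaches from about 0.425 to 0.925 m from the base axis. Payload 6.8 kg.
Tool frame: the origin (TCP) lies at the very end of the fingers, on their centre line; the grasp point (between the pads) lies 19 mm behind it; z points along the fingers, y is the line along which they close (so a half turn about z gives the same grasp; the last joint's range is limited). The gripper opens to 85 mm and grips with 20 to 120 N. Pads are 22 mm wide; open, the fingers measure 114 mm over their backs; the gripper's body (76 mm by 85 mm) begins 54 mm behind the grasp point. The pads swing forward as they close: fully open they stand 13 mm farther back than shut.
Start: joints at [1.193, 0.477, 0.022, 1.555, -0.011, 1.109, -0.083], TCP at [0.18, -0.651, 0.231] pointing down, gripper open.
Joint ranges: [-2.96, 2.96], [-0.34, 2.1], [-1.41, 1.46], [0.24, 2.44], [-1.37, 4.51], [0.17, 1.92], [-2.96, 2.96]. Speed limits (rad/s): [2.39, 2.39, 3.14, 3.14, 3.14, 3.14, 3.14].

### API

Orientations are given as a unit quaternion [w, x, y, z].
In Python, from station import * gives the robot as it stands.
- The arm moves only by the tool jog_arm, never from a script. Its argument "moves" is one flat list of numbers, 7 for each row, row after row: the shift along the tool's x, y, z normalised to -1 to 1, where 1 is 20 mm, then the turn, a rotation vector about the tool's x, y, z normalised to -1 to 1, where 1 is 4 degrees, then the opening, from 0 (shut) to 1 (fully open). In form: [x, y, z, rx, ry, rz, claw, x, y, z, rx, ry, rz, claw, ...]. A call has exactly 8 rows; each row shifts and turns the commanded pose from where the row before left it, along the tool's axes as they then stand; what a row does not reach is not made up. A row lasts 1/12 s, in which the tool goes at most 41.7 mm and 7.16 degrees, less where a joint would pass 70% of its speed; a pose out of reach is approached as far as the arm can. A call with a number of a shift or a turn outside -1 to 1 is refused whole. A call with a gripper value outside its range is refused whole. The fingers move at their own pace and stop on an object; "grip_force" is the grip in N (left out, the last holds). Time passes only in rows, so rows that do not move let the fingers close, or fill a call up. It gives the time, the measured TCP pose, the force, the opening and the grip force at its end, in the units of the state.
- get_obs(): the state, without advancing time (a new reading comes with each control period).
- read_camera(name): name is "side" or "top"; returns a dict with "color" (400x640x3 uint8, blue, green, red), "fx", "fy", "cx", "cy" (pixels), "rvec" (rotation vector, rad) and "tvec" (3), from world to camera coordinates, as OpenCV has them. Camera axes: x right, y down, z forward; pixel columns grow to the right and rows downward; lengths in m; the calibration is good to about 2 mm. A picture is of the moment at which its call begins. There is no depth.
- hand_in(): hands the job in; it is judged then, once.
The state is a dict: "t": time; "q": joint angles; "joint_vel": joint speeds; "joint_torque": joint torques, N m; "eef_pos": TCP position; "tool_rot": TCP orientation; "contact_force": force on the tool from outside, world axes, zero at the start; "torque": the same for the moment, N m; "gripper_width": opening from 0.0 (shut) to 1.0 (fully open); "grasp_force": force on a finger pad.
Only numpy, scipy, OpenCV 4.12 (cv2) and the standard library are available. Lean on these libraries where they do the work, as an engineer would, in place of code of your own. Each camera call takes 0.05 s, during which the arm holds its last target. There are 200 camera calls.

## Working session

There is one attempt and no reset: what is moved stays moved. The work goes in short steps, Python scripts to look and compute and a tool call to move; the robot and the scene stay as the last step left them, time stands still between calls to the robot, and variables do not carry over. Pictures are saved under pics/ and viewed, at most 10 in all, crops included, and the job is handed in when it is done.

Besides the shell and the picture viewer there is one more tool, called after ">>>" as name(argument=value, ...) on one line, values as JSON. jog_arm: Moves the arm, as the interface text tells. Scaled input: -1 to 1 covers 20 mm each way for a shift and 4 degrees each way for a turn. Its arguments: {"type":"object","properties":{"moves":{"type":"array"},"grip_force":{"type":"number"}},"required":["moves"]}

```bash
mkdir -p pics
python3 - <<'E'
from station import *
import cv2
for n in("side","top"):
    c=read_camera(n); cv2.imwrite(f"pics/{n}0.png",c["color"]); print(n,c["fx"],c["cx"],c["cy"],c["rvec"],c["tvec"])
o=get_obs(); print(o)
E
```

```text
side 438.93952228525905 316.8474058650129 200.00943725898293 [ 0.76454728 -2.93367862  0.44614984] [0.54497537 0.24836193 1.21939461]
top 450.57166392963313 316.2580523021598 203.4590882441099 [ 2.1274485  -2.10118839  0.21821617] [0.06788292 0.60132431 1.11577165]
{'t': 0.1, 'q': array([ 1.19290194,  0.47773071,  0.02234425,  1.55633047, -0.01149917,
        1.10933037, -0.08310886]), 'joint_vel': array([ 4.01375479e-04, -6.30122316e-05,  1.35536443e-04, -1.37146205e-03,
        9.28078776e-04, -3.55925844e-04,  3.06523410e-05]), 'joint_torque': array([ 3.69605783e-03, -5.97764146e+01,  1.61269795e+00, -2.81956708e+01,
        1.27176617e-02,  4.99834932e-03,  3.99599841e-06]), 'eef_pos': array([ 0.17975587, -0.65007096,  0.23042343]), 'tool_rot': array([-8.17193033e-04,  9.90914121e-01,  1.34493519e-01, -1.73191000e-04]), 'contact_force': array([ 0.23751633,  0.53433957, -0.35684738]), 'torque': array([-0.00735191, -0.01333566, -0.0041802 ]), 'grasp_force': 0.0, 'gripper_width': 1.0015650767464612}
```

View pics/side0.png

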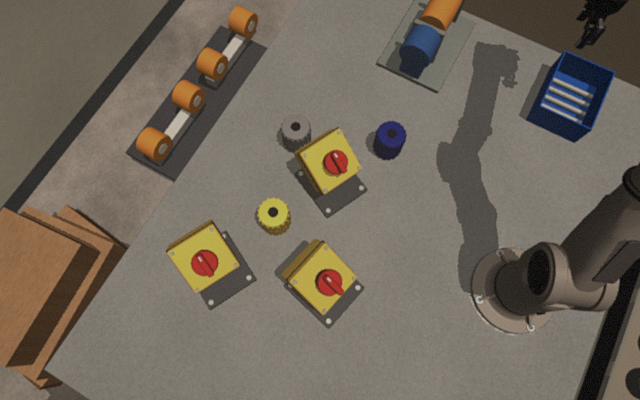

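View pics/top0.png

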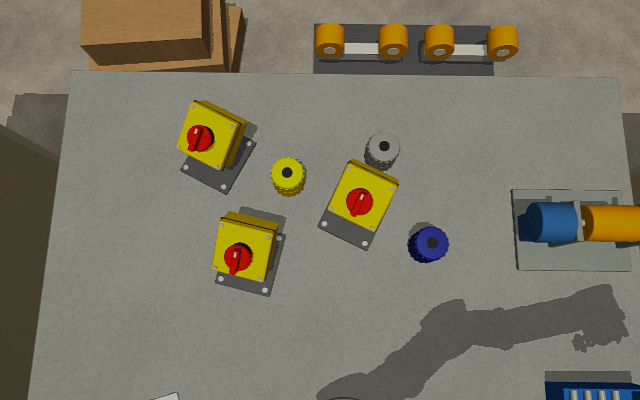

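The side view shows three stations; the top view too. The one farthest right (-y) stands between the grey and blue rollers: head near (335,162) in side and near (360,202) in top. Next I enlarge both views around it.

Run:
```python
import cv2
a=cv2.imread("pics/side0.png")[110:230,270:420]; b=cv2.imread("pics/top0.png")[120:270,300:460]
cv2.imwrite("pics/sc.png",cv2.resize(a,None,fx=5,fy=5,interpolation=cv2.INTER_CUBIC))
cv2.imwrite("pics/tc.png",cv2.resize(b,None,fx=4,fy=4,interpolation=cv2.INTER_CUBIC))
```

```text
(no output)
```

View pics/sc.png

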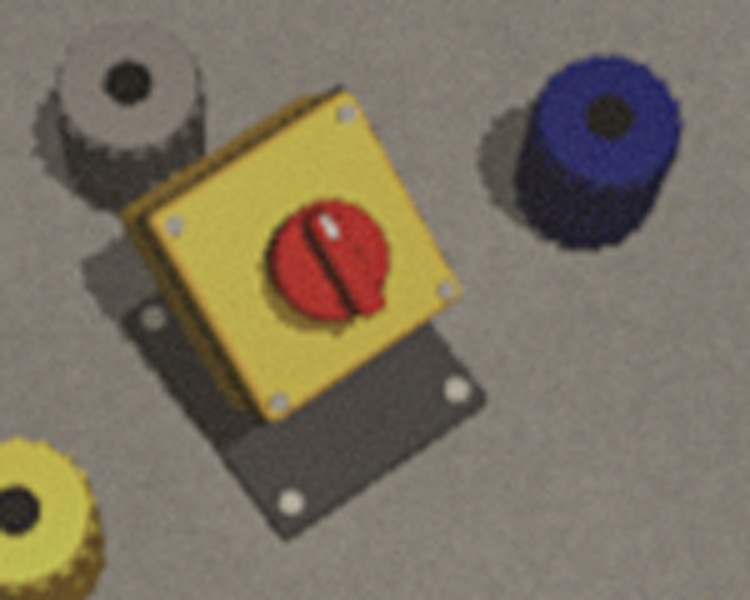

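View pics/tc.png

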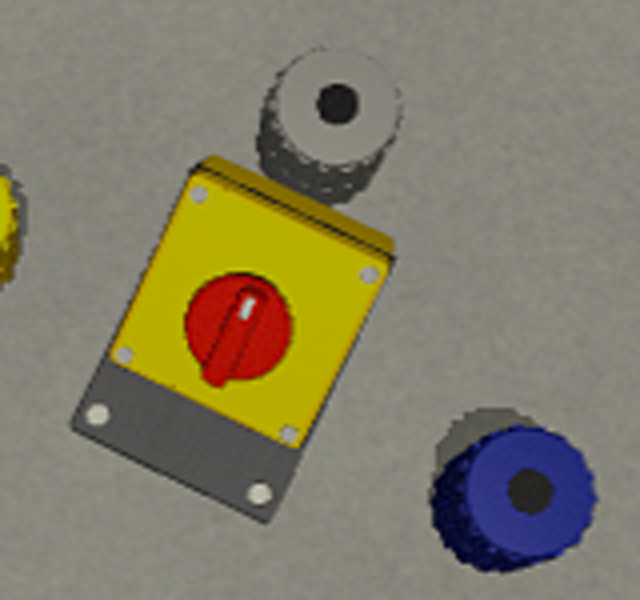

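Both crops show the four panel screws. Side crop: (176,225), (346,114), (279,402), (446,289). Top crop: (199,194), (369,275), (124,355), (289,433). The bar runs up the slope with its white mark at the high end: side (330,226), top (247,307).

```bash
cat > h.py <<'E'
from station import *
import cv2,numpy as np
from scipy.spatial.transform import Rotation as R
from scipy.optimize import least_squares
CAL={}
def cal(n):
    if n not in CAL:
        c=read_camera(n); CAL[n]=(np.array([[c["fx"],0,c["cx"]],[0,c["fy"],c["cy"]],[0,0,1.]]),np.array(c["rvec"]),np.array(c["tvec"]))
    return CAL[n]
def proj(n,P):
    K,r,t=cal(n); return cv2.projectPoints(np.atleast_2d(np.float64(P)),r,t,K,None)[0][:,0]
def tri(s,t):
    M=[]
    for n in("side","top"):
        K,r,v=cal(n); M.append(K@np.c_[cv2.Rodrigues(r)[0],v])
    X=cv2.triangulatePoints(M[0],M[1],np.float64(s).T,np.float64(t).T); return (X[:3]/X[3]).T
E
python3 - <<'E'
from h import *
f=lambda p,k,o:(np.array(p)+.5)/k-.5+np.array(o)
s=f([[176,225],[346,114],[279,402],[446,289],[291,502],[456,390],[330,226]],5,[270,110])
t=f([[199,194],[369,275],[124,355],[289,433],[97,414],[259,493],[247,307]],4,[300,120])
X=tri(s,t); print(X.round(4)); 
for i,(a,b) in enumerate(zip(s,t)): print(i,np.abs(proj("side",X[i])-a).max().round(2),np.abs(proj("top",X[i])-b).max().round(2))
# fit station
Rt=R.from_euler('y',-30,degrees=True).as_matrix()
def mdl(p):
    x,y,z,yaw,a,b,c=p; Rz=R.from_euler('z',yaw).as_matrix()
    L=np.array([[a,b,0],[a,-b,0],[-a,b,0],[-a,-b,0]])@Rt.T+[0,0,.165]
    B=np.array([[-c,.062,.01],[-c,-.062,.01]])
    return L@Rz.T+[x,y,z]
def res(p): P=mdl(p); return np.r_[(proj("side",P)-s[:4]).ravel(),(proj("top",P)-t[:4]).ravel()]
c=X[:4].mean(0); y0=np.arctan2(*(X[:2].mean(0)-X[2:4].mean(0))[[1,0]])
r=least_squares(res,[c[0],c[1],0,y0,.053,.053,.07]); print(r.x.round(4),r.fun.round(1))
p=r.x; Rz=R.from_euler('z',p[3]).as_matrix(); n=Rz@Rt@[0,0,1]; ux=Rz@Rt@[1,0,0]; pc=p[:3]+[0,0,.165]
print("panel",pc,"n",n,"ux",ux,"griptop",pc+.059*n)
print("mark in panel frame",(Rz@Rt).T@(X[6]-pc))
# predicted outlines overlays
G=pc+.059*n; uy=np.cross(n,ux)
Q=np.array([G+i*.03*ux+j*.008*uy for i,j in((1,1),(1,-1),(-1,-1),(-1,1))]); H=np.array([pc+.036*n+.032*(np.cos(a)*ux+np.sin(a)*uy) for a in np.linspace(0,6.28,40)])
out=[]
for nme,ph,k,(x0,y0,x1,y1) in(("side","side0",4,(300,130,370,200)),("top","top0",4,(325,165,395,235))):
    im=cv2.resize(cv2.imread(f"pics/{ph}.png")[y0:y1,x0:x1],None,fx=5,fy=5,interpolation=cv2.INTER_CUBIC)
    for S,col in((Q,(255,255,0)),(H,(0,255,0))): cv2.polylines(im,[np.int32((proj(nme,S)-[x0,y0]+.5)*5)],True,col,1)
    out.append(im)
cv2.imwrite("pics/ov.png",np.hstack(out))
# rollers
for nm,a,b in(("grey",[128,82],[338,103]),("blue",[610,117],[530,491])): print(nm,tri(f([a],5,[270,110]),f([b],4,[300,120])))
E
```

```text
[[ 0.6606 -0.0019  0.1891]
 [ 0.6141 -0.1021  0.1853]
 [ 0.5749  0.0399  0.1332]
 [ 0.5275 -0.0603  0.134 ]
 [ 0.5571  0.054   0.0147]
 [ 0.5056 -0.0551  0.0102]
 [ 0.5846 -0.0261  0.2251]]
0 0.12 0.16
1 0.25 0.36
2 0.34 0.45
3 0.24 0.32
4 0.22 0.29
5 0.23 0.3
6 0.15 0.21
[ 0.5942 -0.0311 -0.0047 -0.4458  0.0551  0.0552  0.07  ] [-0.   0.3  0.4  0.1  0.4  0.1  0.2  0.4 -0.1 -0.2 -0.  -0.4  0.3 -0.5
  0.  -0.2]
panel [ 0.5942293  -0.03105443  0.16033346] n [-0.45112816  0.21560005  0.8660254 ] ux [ 0.78137689 -0.37343025  0.5       ] griptop [ 0.56761274 -0.01833403  0.21142896]
mark in panel frame [0.022989   0.00034224 0.06154146]
grey [[ 0.75128494 -0.09999354  0.09423753]]
blue [[ 0.49863599 -0.21481047  0.09570949]]
```

View pics/ov.png

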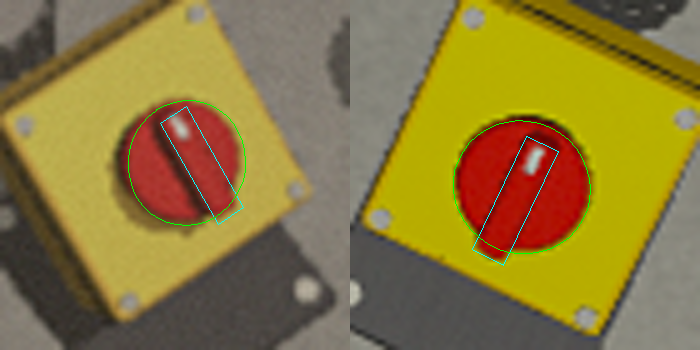

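The overlay puts the fitted bar and head outlines within about 2 px (5 mm) of the picture, and the mark sits 61 mm off the panel against the expected 59. I use grip_top ≈ (0.567, -0.018, 0.214). I also write a planner that only prints rows.

```bash
cat >> h.py <<'E'
n=np.array([-.4511,.2156,.8660]); ux=np.array([.7814,-.3734,.5]); uy=np.cross(n,ux); G=np.array([.567,-.018,.214])
TR=R.from_matrix(np.c_[-ux,uy,-n])
def cur():
    o=get_obs(); q=o["tool_rot"]; return o,np.array(o["eef_pos"]),R.from_quat([q[1],q[2],q[3],q[0]])
def plan(P,Rt,claw,N=None):
    o,p,r=cur(); rv=(r.inv()*Rt).as_rotvec(degrees=True); d=np.linalg.norm(P-p)
    m=int(np.ceil(max(np.linalg.norm(rv)/3.9,d/.0195,1))); m=N or m
    p0=p.copy(); 
    for i in range(m):
        w=(r.inv()*Rt).as_rotvec(degrees=True)/(m-i)
        s=r.inv().apply((P-p)/(m-i))
        row=np.r_[(s/.02).round(2),(w/4).round(2)]; 
        if i%8==0: print()
        print(*row.tolist(),claw,sep=",",end=", ")
        p=p+r.apply(row[:3]*.02); r=r*R.from_rotvec(row[3:]*4,degrees=True)
    print("\nrows",m,"max",d)
def stat():
    o,p,r=cur(); M=np.c_[ux,uy,n]
    print("t",o["t"],"rel grip_top (ux,uy,n) mm",(M.T@(p-G)*1e3).round(1),"rot err deg",(TR.inv()*r).as_rotvec(degrees=True).round(2),"F",(M.T@o["contact_force"]).round(1),"w",round(o["gripper_width"],3),o["grasp_force"],"q",np.round(o["q"],2))
E
python3 -c "
from h import *
stat(); plan(G+.09*n,TR,0,40)"
```

```text
t 0.2 rel grip_top (ux,uy,n) mm [ -58.1 -737.4   52.8] rot err deg [ 36.22  13.61 135.04] F [-0.4  0.   0.4] w 0.995 0.0 q [ 1.19  0.48  0.02  1.56 -0.01  1.11 -0.08]

0.63,-0.67,-0.08,-0.23,-0.09,-0.84,0, 0.67,-0.63,-0.09,-0.23,-0.08,-0.84,0, 0.71,-0.59,-0.1,-0.23,-0.08,-0.84,0, 0.74,-0.54,-0.12,-0.23,-0.08,-0.84,0, 0.77,-0.5,-0.13,-0.23,-0.08,-0.84,0, 0.8,-0.45,-0.14,-0.23,-0.08,-0.84,0, 0.82,-0.4,-0.15,-0.23,-0.08,-0.84,0, 0.84,-0.35,-0.16,-0.23,-0.08,-0.85,0, 
0.86,-0.29,-0.17,-0.23,-0.08,-0.84,0, 0.88,-0.24,-0.18,-0.23,-0.08,-0.85,0, 0.89,-0.19,-0.19,-0.22,-0.08,-0.85,0, 0.89,-0.13,-0.2,-0.22,-0.08,-0.84,0, 0.9,-0.07,-0.21,-0.22,-0.08,-0.85,0, 0.9,-0.02,-0.21,-0.22,-0.09,-0.84,0, 0.9,0.04,-0.22,-0.22,-0.09,-0.85,0, 0.89,0.09,-0.22,-0.23,-0.09,-0.84,0, 
0.89,0.15,-0.22,-0.23,-0.08,-0.84,0, 0.87,0.21,-0.23,-0.23,-0.08,-0.85,0, 0.86,0.26,-0.23,-0.22,-0.08,-0.85,0, 0.84,0.32,-0.23,-0.22,-0.09,-0.84,0, 0.82,0.37,-0.23,-0.23,-0.09,-0.85,0, 0.79,0.42,-0.23,-0.22,-0.08,-0.84,0, 0.77,0.47,-0.22,-0.23,-0.09,-0.85,0, 0.74,0.52,-0.22,-0.22,-0.08,-0.84,0, 
0.7,0.56,-0.22,-0.23,-0.09,-0.85,0, 0.67,0.61,-0.21,-0.22,-0.08,-0.84,0, 0.63,0.65,-0.21,-0.23,-0.09,-0.85,0, 0.59,0.68,-0.2,-0.22,-0.08,-0.84,0, 0.55,0.72,-0.19,-0.23,-0.09,-0.85,0, 0.5,0.76,-0.18,-0.22,-0.08,-0.84,0, 0.45,0.79,-0.17,-0.23,-0.09,-0.85,0, 0.41,0.81,-0.16,-0.22,-0.08,-0.84,0, 
0.36,0.84,-0.15,-0.23,-0.09,-0.85,0, 0.3,0.86,-0.14,-0.22,-0.08,-0.84,0, 0.25,0.88,-0.13,-0.23,-0.09,-0.85,0, 0.2,0.9,-0.12,-0.22,-0.08,-0.84,0, 0.15,0.91,-0.11,-0.23,-0.09,-0.85,0, 0.09,0.91,-0.09,-0.22,-0.08,-0.84,0, 0.04,0.92,-0.08,-0.23,-0.09,-0.85,0, -0.02,0.92,-0.06,-0.22,-0.08,-0.84,0, 
rows 40 max 0.7406251790232652
```

>>> jog_arm(moves=[0.63,-0.67,-0.08,-0.23,-0.09,-0.84,0,0.67,-0.63,-0.09,-0.23,-0.08,-0.84,0,0.71,-0.59,-0.1,-0.23,-0.08,-0.84,0,0.74,-0.54,-0.12,-0.23,-0.08,-0.84,0,0.77,-0.5,-0.13,-0.23,-0.08,-0.84,0,0.8,-0.45,-0.14,-0.23,-0.08,-0.84,0,0.82,-0.4,-0.15,-0.23,-0.08,-0.84,0,0.84,-0.35,-0.16,-0.23,-0.08,-0.85,0])

```text
t: 0.87
eef_pos: [0.2495, -0.5192, 0.2433]
tool_rot: [0.066, 0.93, 0.362, -0.014]
contact_force: [0.5, 0.2, 0.2]
gripper_width: 0.003
grasp_force: 0.0
```

>>> jog_arm(moves=[0.86,-0.29,-0.17,-0.23,-0.08,-0.84,0,0.88,-0.24,-0.18,-0.23,-0.08,-0.85,0,0.89,-0.19,-0.19,-0.22,-0.08,-0.85,0,0.89,-0.13,-0.2,-0.22,-0.08,-0.84,0,0.9,-0.07,-0.21,-0.22,-0.08,-0.85,0,0.9,-0.02,-0.21,-0.22,-0.09,-0.84,0,0.9,0.04,-0.22,-0.22,-0.09,-0.85,0,0.89,0.09,-0.22,-0.23,-0.09,-0.84,0])

```text
t: 1.53
eef_pos: [0.3191, -0.3886, 0.2556]
tool_rot: [0.127, 0.812, 0.569, -0.028]
contact_force: [1.0, 0.1, 0.6]
gripper_width: -0.006
grasp_force: 0.0
```

>>> jog_arm(moves=[0.89,0.15,-0.22,-0.23,-0.08,-0.84,0,0.87,0.21,-0.23,-0.23,-0.08,-0.85,0,0.86,0.26,-0.23,-0.22,-0.08,-0.85,0,0.84,0.32,-0.23,-0.22,-0.09,-0.84,0,0.82,0.37,-0.23,-0.23,-0.09,-0.85,0,0.79,0.42,-0.23,-0.22,-0.08,-0.84,0,0.77,0.47,-0.22,-0.23,-0.09,-0.85,0,0.74,0.52,-0.22,-0.22,-0.08,-0.84,0])

```text
t: 2.2
eef_pos: [0.3889, -0.2578, 0.2679]
tool_rot: [0.181, 0.646, 0.741, -0.04]
contact_force: [0.1, 0.5, -0.3]
gripper_width: 0.001
grasp_force: 0.0
```

```bash
python3 -c "
from h import *
stat(); print(cur()[1]);plan(G+.09*n,TR,0)"
```

```text
t 2.2 rel grip_top (ux,uy,n) mm [ -22.7 -293.1   75.3] rot err deg [14.33  5.33 53.73] F [-0.3  0.5 -0.2] w 0.001 0.0 q [ 0.77 -0.06 -0.45  2.2   0.29  0.71  0.27]
[ 0.38892284 -0.25780502  0.26787837]

0.7,0.56,-0.22,-0.22,-0.08,-0.84,0, 0.66,0.6,-0.21,-0.22,-0.08,-0.84,0, 0.62,0.65,-0.2,-0.22,-0.08,-0.84,0, 0.58,0.68,-0.2,-0.22,-0.08,-0.84,0, 0.54,0.72,-0.19,-0.22,-0.08,-0.84,0, 0.5,0.75,-0.18,-0.22,-0.09,-0.84,0, 0.45,0.78,-0.17,-0.23,-0.09,-0.84,0, 0.4,0.81,-0.16,-0.22,-0.08,-0.84,0, 
0.35,0.84,-0.15,-0.23,-0.09,-0.84,0, 0.3,0.86,-0.14,-0.22,-0.08,-0.84,0, 0.25,0.88,-0.13,-0.23,-0.09,-0.84,0, 0.2,0.89,-0.12,-0.22,-0.08,-0.84,0, 0.14,0.9,-0.1,-0.23,-0.09,-0.84,0, 0.09,0.91,-0.09,-0.22,-0.08,-0.84,0, 0.04,0.92,-0.07,-0.23,-0.09,-0.84,0, -0.02,0.92,-0.06,-0.22,-0.08,-0.83,0, 
rows 16 max 0.29439518085903627
```

>>> jog_arm(moves=[0.7,0.56,-0.22,-0.22,-0.08,-0.84,0,0.66,0.6,-0.21,-0.22,-0.08,-0.84,0,0.62,0.65,-0.2,-0.22,-0.08,-0.84,0,0.58,0.68,-0.2,-0.22,-0.08,-0.84,0,0.54,0.72,-0.19,-0.22,-0.08,-0.84,0,0.5,0.75,-0.18,-0.22,-0.09,-0.84,0,0.45,0.78,-0.17,-0.23,-0.09,-0.84,0,0.4,0.81,-0.16,-0.22,-0.08,-0.84,0])

```text
t: 2.87
eef_pos: [0.4582, -0.1288, 0.28]
tool_rot: [0.223, 0.443, 0.867, -0.051]
contact_force: [0.2, -0.7, -0.8]
gripper_width: 0.001
grasp_force: 0.0
```

>>> jog_arm(moves=[0.35,0.84,-0.15,-0.23,-0.09,-0.84,0,0.3,0.86,-0.14,-0.22,-0.08,-0.84,0,0.25,0.88,-0.13,-0.23,-0.09,-0.84,0,0.2,0.89,-0.12,-0.22,-0.08,-0.84,0,0.14,0.9,-0.1,-0.23,-0.09,-0.84,0,0.09,0.91,-0.09,-0.22,-0.08,-0.84,0,0.04,0.92,-0.07,-0.23,-0.09,-0.84,0,-0.02,0.92,-0.06,-0.22,-0.08,-0.83,0])

```text
t: 3.53
eef_pos: [0.528, 0.0004, 0.2923]
tool_rot: [0.252, 0.214, 0.942, -0.057]
contact_force: [0.2, 0.1, 0.6]
gripper_width: -0.003
grasp_force: 0.0
```

```bash
python3 -c "
from h import *
stat()
out=[]
for nme,(x0,y0) in(('side',(300,110)),('top',(320,150))):
    im=read_camera(nme)['color'][y0:y0+100,x0:x0+80]; out.append(cv2.resize(im,None,fx=5,fy=5,interpolation=cv2.INTER_CUBIC))
cv2.imwrite('pics/ap.png',np.hstack(out))
plan(G+.03*n,TR,0,8)"
```

```text
t 3.5333 rel grip_top (ux,uy,n) mm [ 1.8 -0.3 89.4] rot err deg [0.01 0.02 0.03] F [0.4 0.2 0.5] w -0.003 0.0 q [ 0.46  0.01 -0.79  2.13  0.59  0.7   0.4 ]

0.01,-0.01,0.37,0.0,-0.0,-0.0,0, 0.01,-0.01,0.37,0.01,-0.0,-0.0,0, 0.01,-0.01,0.37,0.0,-0.0,-0.0,0, 0.01,-0.01,0.38,0.01,-0.0,-0.0,0, 0.01,-0.01,0.37,0.0,-0.0,-0.0,0, 0.02,-0.01,0.38,0.01,-0.0,-0.0,0, 0.01,-0.01,0.37,0.0,-0.0,-0.0,0, 0.02,-0.02,0.38,0.01,-0.0,-0.0,0, 
rows 8 max 0.05980530101983982
```

View pics/ap.png

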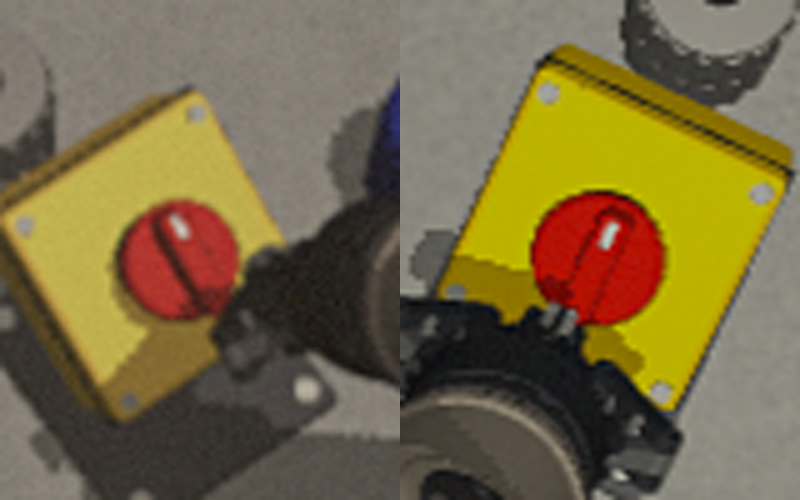

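The tool points along the axis. In the top view the fingertips are at crop pixel (560,315), toward the bar's lower end, as parallax would give. I go on to just above the bar.

>>> jog_arm(moves=[0.01,0,0.47,0,0,0,0,0.01,0,0.47,0,0,0,0,0.01,0,0.47,0,0,0,0,0.02,0,0.47,0,0,0,0,0.01,0,0.47,0,0,0,0,0.02,0,0.47,0,0,0,0,0.01,-0.01,0.47,0,0,0,0,0,0,0.4,0,0,0,0])

```text
t: 4.3
eef_pos: [0.5589, -0.0176, 0.2265]
tool_rot: [0.251, 0.217, 0.941, -0.058]
contact_force: [1.0, -0.2, 0.0]
gripper_width: -0.006
grasp_force: 0.0
```

```bash
python3 -c "
from h import *
stat()
out=[]
for nme,(x0,y0) in(('side',(300,110)),('top',(320,150))):
    im=read_camera(nme)['color'][y0:y0+100,x0:x0+80]; im=cv2.resize(im,None,fx=5,fy=5,interpolation=cv2.INTER_CUBIC)
    q=np.int32((proj(nme,cur()[1])[0]-[x0,y0]+.5)*5); cv2.circle(im,q,3,(0,255,0),-1); out.append(im)
cv2.imwrite('pics/ap2.png',np.hstack(out))"
```

```text
t 4.3 rel grip_top (ux,uy,n) mm [-0.3 -3.2 14.5] rot err deg [0.18 0.1  0.38] F [ 0.8  0.3 -0.4] w -0.006 0.0 q [ 0.41  0.18 -0.74  2.15  0.86  0.64  0.16]
```

View pics/ap2.png

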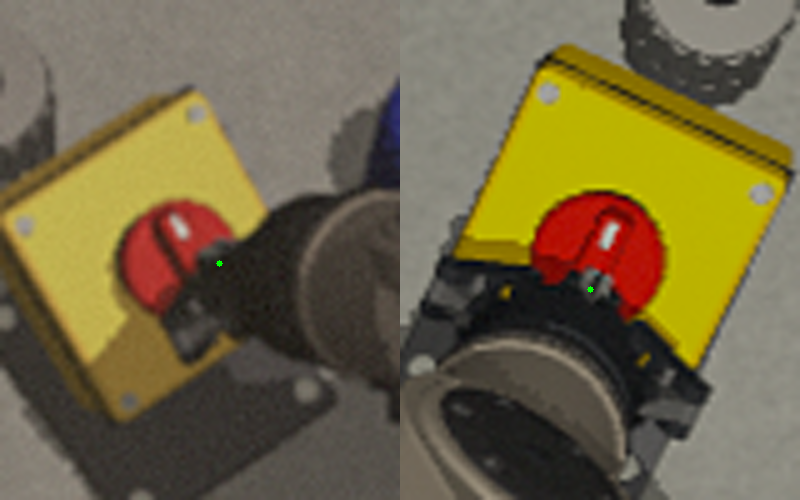

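The fingertips' near edge is where the pose predicts it in both views, with the green TCP dot at side (219,263) and top (590,289). The tool has drifted 3 mm in uy; I correct that and go down to contact.

>>> jog_arm(moves=[0,0.08,0,0,0,-0.05,0,0,0.08,0,0,0,-0.05,0,0,0,0.2,0,0,0,0,0,0,0.2,0,0,0,0,0,0,0.2,0,0,0,0,0,0,0.1,0,0,0,0,0,0,0,0,0,0,0,0,0,0,0,0,0,0])

```text
t: 5.17
eef_pos: [0.5666, -0.017, 0.2151]
tool_rot: [0.252, 0.213, 0.942, -0.058]
contact_force: [-2.3, -0.6, 2.0]
gripper_width: -0.007
grasp_force: 1.5
```

```bash
python3 -c "
from h import *
stat()"
```

```text
t 5.1667 rel grip_top (ux,uy,n) mm [-0.1  0.7  1.4] rot err deg [ 0.12  0.07 -0.04] F [-0.5 -1.5  2.7] w -0.007 1.4574395676191898 q [ 0.39  0.21 -0.73  2.15  0.91  0.63  0.12]
```

>>> jog_arm(moves=[0,0,0.1,0,0,0,0,0,0,0.1,0,0,0,0,0,0,0.1,0,0,0,0,0,0,0.1,0,0,0,0,0,0,0.1,0,0,0,0,0,0,0.1,0,0,0,0,0,0,0.05,0,0,0,0,0,0,0,0,0,0,0])

```text
t: 5.83
eef_pos: [0.5725, -0.0198, 0.2038]
tool_rot: [0.252, 0.213, 0.942, -0.058]
contact_force: [-1.4, -0.6, 4.0]
gripper_width: -0.0
grasp_force: 2.0
```

```bash
python3 -c "
from h import *
stat()"
```

```text
t 5.8333 rel grip_top (ux,uy,n) mm [ -0.1   0.8 -11.8] rot err deg [ 0.11  0.07 -0.04] F [ 1.1 -1.1  3.9] w -0.0 1.964336084291567 q [ 0.38  0.24 -0.72  2.15  0.96  0.62  0.08]
```

>>> jog_arm(moves=[0,0,0.05,0,0,0,0,0,0,0.05,0,0,0,0,0,0,0.05,0,0,0,0,0,0,0,0,0,0,0,0,0,0,0,0,0,0,0,0,0,0,0,0,0,0,0,0,0,0,0,0,0,0,0,0,0,0,0])

```text
t: 6.5
eef_pos: [0.5737, -0.0201, 0.2019]
tool_rot: [0.252, 0.213, 0.942, -0.058]
contact_force: [-7.7, 0.6, 10.1]
gripper_width: 0.001
grasp_force: 6.2
```

```bash
python3 -c "
from h import *
stat()"
```

```text
t 6.5 rel grip_top (ux,uy,n) mm [  0.   1. -14.] rot err deg [ 0.11  0.01 -0.06] F [-1.2 -2.8 12.4] w 0.001 6.156281874514491 q [ 0.38  0.24 -0.71  2.15  0.97  0.62  0.07]
```

The button is at the bottom stop with 12.4 N, so the real resting face is at n = +2 mm. I back off 36 mm and open the fingers to see whether it stays in.

>>> jog_arm(moves=[0,0,-0.15,0,0,0,0,0,0,-0.15,0,0,0,0,0,0,-0.2,0,0,0,0,0,0,-0.3,0,0,0,0,0,0,-0.3,0,0,0,0,0,0,-0.3,0,0,0,0.8,0,0,-0.3,0,0,0,0.8,0,0,-0.1,0,0,0,0.8])

```text
t: 7.17
eef_pos: [0.5576, -0.0122, 0.2338]
tool_rot: [0.252, 0.213, 0.942, -0.058]
contact_force: [-0.4, 0.5, 0.6]
gripper_width: 0.418
grasp_force: 0.0
```

```bash
python3 -c "
from h import *
stat()
out=[]
for nme,(x0,y0) in(('side',(300,110)),('top',(320,150))):
    im=read_camera(nme)['color'][y0:y0+100,x0:x0+80]; im=cv2.resize(im,None,fx=5,fy=5,interpolation=cv2.INTER_CUBIC); out.append(im)
cv2.imwrite('pics/la.png',np.hstack(out))"
```

```text
t 7.1667 rel grip_top (ux,uy,n) mm [ 0.4  1.2 22.6] rot err deg [ 0.07 -0.02 -0.05] F [-0.3  0.3  0.8] w 0.418 0.0 q [ 0.41  0.16 -0.75  2.15  0.84  0.65  0.18]
```

View pics/la.png

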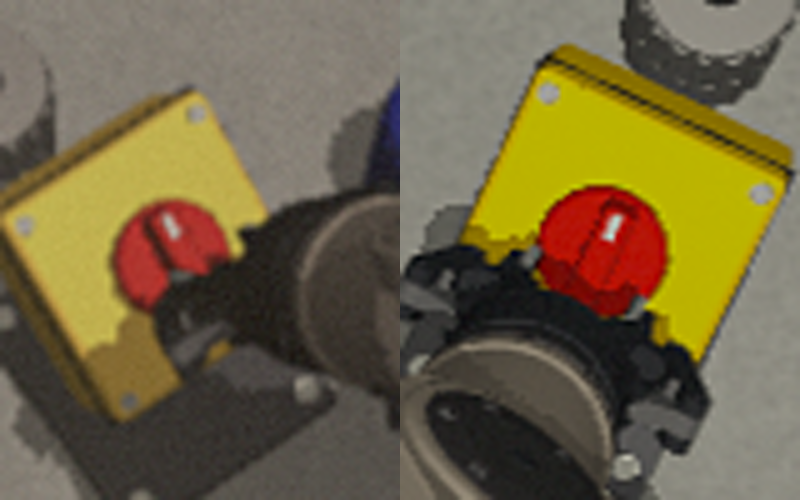

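The white mark moved from side (181,226) to (170,226) and top (609,234) to (614,228), so the head stays in. Latched. I check where the mark now stands.

```bash
python3 -c "
from h import *
M=np.c_[ux,uy,n]
for s,t in(((181,226),(609,234)),((170,226),(614,228))):
    X=tri([np.array(s)/5-.4+[300,110]],[np.array(t)/5-.4+[240,150]])[0]; print((M.T@(X-G)*1e3).round(1))
plan(G-.0300*n,TR,0.8,16)"
```

```text
[22.4  0.2  1. ]
[ 20.8  -0.5 -18.9]

-0.0,-0.0,0.16,-0.0,-0.0,0.0,0.8, -0.0,-0.0,0.16,-0.0,-0.0,0.0,0.8, -0.0,-0.0,0.16,-0.0,-0.0,0.0,0.8, -0.0,-0.0,0.16,-0.0,-0.0,0.0,0.8, -0.0,-0.0,0.16,-0.0,-0.0,0.0,0.8, -0.0,-0.0,0.16,-0.0,-0.0,0.0,0.8, -0.0,-0.0,0.16,-0.0,-0.0,0.0,0.8, -0.0,-0.0,0.16,-0.0,-0.0,0.0,0.8, 
-0.0,-0.0,0.16,-0.0,-0.0,0.0,0.8, -0.0,-0.0,0.16,-0.0,-0.0,0.0,0.8, -0.0,-0.0,0.16,-0.0,-0.0,0.0,0.8, -0.0,-0.01,0.16,-0.01,-0.0,0.0,0.8, -0.0,-0.0,0.16,-0.0,-0.0,0.0,0.8, -0.0,-0.01,0.16,-0.01,-0.0,0.0,0.8, -0.0,-0.0,0.17,-0.0,-0.01,0.0,0.8, -0.0,-0.01,0.16,-0.01,-0.0,0.01,0.8, 
rows 16 max 0.051486655848081334
```

>>> jog_arm(moves=[0,-0.03,0.2,0,0,0,0.8,0,-0.03,0.3,0,0,0,0.8,0,0,0.4,0,0,0,0.8,0,0,0.4,0,0,0,0.8,0,0,0.4,0,0,0,0.8,0,0,0.4,0,0,0,0.8,0,0,0.3,0,0,0,0.8,0,0,0,0,0,0,0.8])

```text
t: 8.03
eef_pos: [0.5783, -0.0247, 0.1891]
tool_rot: [0.25, 0.214, 0.942, -0.058]
contact_force: [0.0, 0.4, 0.3]
gripper_width: 0.803
grasp_force: 0.0
```

```bash
python3 -c "
from h import *
stat()"
```

```text
t 8.0333 rel grip_top (ux,uy,n) mm [ -1.1  -1.1 -28.1] rot err deg [ 0.17  0.2  -0.04] F [0.  0.4 0.3] w 0.803 0.0 q [ 0.37  0.27 -0.7   2.15  1.01  0.61  0.04]
```

>>> jog_arm(moves=[-0.02,0.05,0.05,0,0,0,0.4,0,0,0,0,0,0,0.3,0,0,0,0,0,0,0.2,0,0,0,0,0,0,0,0,0,0,0,0,0,0,0,0,0,0,0,0,0,0,0,0,0,0,0,0,0,0,0,0,0,0,0], grip_force=40)

```text
t: 8.7
eef_pos: [0.5799, -0.0235, 0.1906]
tool_rot: [0.252, 0.213, 0.942, -0.058]
contact_force: [-2.8, -0.2, 3.2]
gripper_width: 0.172
grasp_force: 44.0
```

```bash
python3 -c "
from h import *
stat(); print(get_obs()['torque'])"
```

```text
t 8.7 rel grip_top (ux,uy,n) mm [  0.5   0.6 -27.2] rot err deg [ 0.1   0.02 -0.04] F [-0.5 -1.4  4. ] w 0.172 44.02324318885803 q [ 0.37  0.27 -0.7   2.15  1.01  0.61  0.04]
[ 0.19276534  0.50641454 -0.08393108]
```

Gripped, about 15 mm wide. Now I turn +54° about tool z, which is clockwise from outside.

>>> jog_arm(moves=[0,0,0,0,0,0.85,0,0,0,0,0,0,0.85,0,0,0,0,0,0,0.85,0,0,0,0,0,0,0.85,0,0,0,0,0,0,0.85,0,0,0,0,0,0,0.85,0,0,0,0,0,0,0.85,0,0,0,0,0,0,0.85,0])

```text
t: 9.37
eef_pos: [0.58, -0.0234, 0.1906]
tool_rot: [0.259, 0.43, 0.865, 0.003]
contact_force: [-2.3, 0.3, 3.8]
gripper_width: 0.177
grasp_force: 44.2
```

```bash
python3 -c "
from h import *
stat(); print(get_obs()['torque'])"
```

```text
t 9.3667 rel grip_top (ux,uy,n) mm [  0.5   0.7 -27.3] rot err deg [ 0.09  0.   27.32] F [ 0.  -0.7  4.4] w 0.177 44.16892647743225 q [ 0.32  0.26 -0.64  2.15  1.    0.6  -0.43]
[ 0.13270044  0.50817016 -0.10714663]
```

>>> jog_arm(moves=[0,0,0,0,0,0.85,0,0,0,0,0,0,0.85,0,0,0,0,0,0,0.85,0,0,0,0,0,0,0.85,0,0,0,0,0,0,0.85,0,0,0,0,0,0,0.85,0,0,0,0,0,0,0.85,0,0,0,0,0,0,0.85,0])

```text
t: 10.03
eef_pos: [0.5801, -0.0233, 0.1907]
tool_rot: [0.251, 0.621, 0.74, 0.064]
contact_force: [-1.9, -0.1, 3.2]
gripper_width: 0.173
grasp_force: 44.2
```

```bash
python3 -c "
from h import *
stat(); print(get_obs()['torque'])"
```

```text
t 10.0333 rel grip_top (ux,uy,n) mm [  0.5   0.9 -27.2] rot err deg [ 8.000e-02 -2.000e-02  5.451e+01] F [ 0.2 -0.9  3.6] w 0.173 44.2209792137146 q [ 0.27  0.25 -0.59  2.16  0.98  0.58 -0.89]
[ 0.14371966  0.45388267 -0.04188537]
```

>>> jog_arm(moves=[0,0,0,0,0,0,1,0,0,0,0,0,0,1,0,0,-0.4,0,0,0,1,0,0,-0.8,0,0,0,1,0,0,-1,0,0,0,1,0,0,-1,0,0,0,1,0,0,-1,0,0,0,1,0,0,-1,0,0,0,1])

```text
t: 10.7
eef_pos: [0.5325, -0.0009, 0.2808]
tool_rot: [0.25, 0.62, 0.741, 0.063]
contact_force: [-0.6, -1.0, 0.2]
gripper_width: 1.003
grasp_force: 0.0
```

>>> jog_arm(moves=[0,0,-1,0,0,0,1,0,0,-1,0,0,0,1,0,0,-0.5,0,0,0,1,0,0,0,0,0,0,1,0,0,0,0,0,0,1,0,0,0,0,0,0,1,0,0,0,0,0,0,1,0,0,0,0,0,0,1])

```text
t: 11.37
eef_pos: [0.5104, 0.0095, 0.3226]
tool_rot: [0.25, 0.621, 0.741, 0.063]
contact_force: [0.9, -0.0, 0.0]
gripper_width: 1.002
grasp_force: 0.0
```

>>> jog_arm(moves=[0,0,0,0,0,0,1,0,0,0,0,0,0,1,0,0,0,0,0,0,1,0,0,0,0,0,0,1,0,0,0,0,0,0,1,0,0,0,0,0,0,1,0,0,0,0,0,0,1,0,0,0,0,0,0,1])

```text
t: 12.03
eef_pos: [0.5106, 0.0099, 0.3238]
tool_rot: [0.251, 0.62, 0.74, 0.063]
contact_force: [0.6, 0.1, -0.2]
gripper_width: 1.0
grasp_force: 0.0
```

>>> jog_arm(moves=[0,0,0,0,0,0,1,0,0,0,0,0,0,1,0,0,0,0,0,0,1,0,0,0,0,0,0,1,0,0,0,0,0,0,1,0,0,0,0,0,0,1,0,0,0,0,0,0,1,0,0,0,0,0,0,1])

```text
t: 12.7
eef_pos: [0.5106, 0.0099, 0.3237]
tool_rot: [0.25, 0.621, 0.74, 0.063]
contact_force: [-0.3, 0.1, -0.2]
gripper_width: 0.997
grasp_force: 0.0
```

>>> jog_arm(moves=[0,0,0,0,0,0,1,0,0,0,0,0,0,1,0,0,0,0,0,0,1,0,0,0,0,0,0,1,0,0,0,0,0,0,1,0,0,0,0,0,0,1,0,0,0,0,0,0,1,0,0,0,0,0,0,1])

```text
t: 13.37
eef_pos: [0.5106, 0.0099, 0.3238]
tool_rot: [0.25, 0.62, 0.74, 0.063]
contact_force: [0.3, 0.2, 0.2]
gripper_width: 0.998
grasp_force: 0.0
```

```bash
python3 -c "
from h import *
stat()
out=[]
for nme,(x0,y0) in(('side',(300,110)),('top',(320,150))):
    im=read_camera(nme)['color'][y0:y0+100,x0:x0+80]; im=cv2.resize(im,None,fx=5,fy=5,interpolation=cv2.INTER_CUBIC); out.append(im)
cv2.imwrite('pics/fin.png',np.hstack(out))"
```

```text
t 13.3667 rel grip_top (ux,uy,n) mm [  0.4   0.9 126.5] rot err deg [ 0.12 -0.   54.35] F [0.3 0.4 0.1] w 0.998 0.0 q [ 0.35 -0.07 -0.69  2.11  0.48  0.76 -0.46]
```

View pics/fin.png

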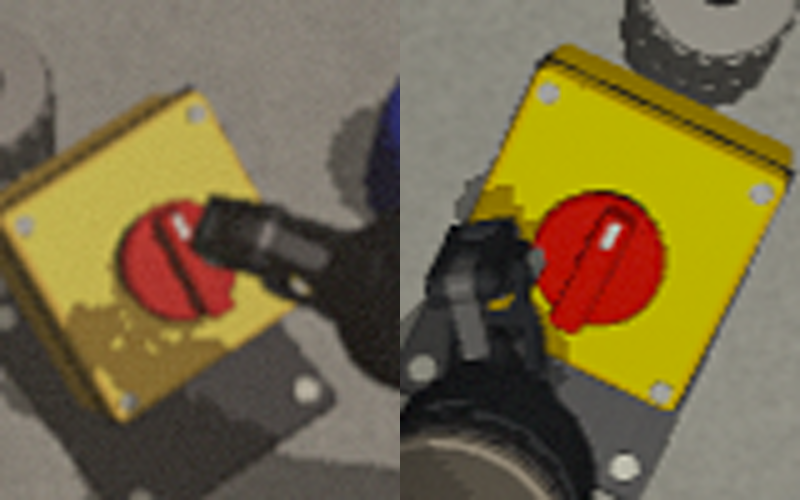

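The mark is back at side (180,226) and top (609,235), the same as before pressing. The button is fully out, the bar is at rest, and the arm is clear.

```bash
python3 -c "
from station import *
print(hand_in())"
```

```text
the job is handed in; nothing more can be done
None
```

The emergency stop was pressed until it latched and stayed in by itself, then turned clockwise and released; in the final pictures it stands fully out again, the rollers were never touched, and the job is handed in.

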